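# Take the blanking cap off a gas outlet of unknown thread hand

### The job

A torch hose is to go on the left one of the two gas outlets on the bench: unscrew that outlet's steel wing cap, lift it off and finish still holding it upright in the gripper, over the outlet and at least 5 cm higher than it sat. One outlet is for fuel gas and has a left-hand thread, the other has a right-hand thread, and nothing shows which is which, so try with small twists which way the cap gives, never forcing it past its stop; it comes up only once it is unscrewed. Leave the other outlet's cap shut and leave the other things on the bench where they are.

Things in the scene. Friction and masses are not known exactly. Their poses are not given: they have to be found in the camera images.
- cap_left: the cap to take off: bare steel screw cap, 54 mm across, 58 mm high, 0.35 kg, shut on the left outlet. Origin: centre of its open underside, z up. Round ribbed skirt up to a flat top at 31.5 mm; on it a cross wing, a flat bar 50 mm long (cap's y), 12 mm thick (cap's x), from 31.5 to 58 mm. Two pins inside run in the outlet's thread. It turns easily, with 1 mm play
- cap_left_grip (a point): point on the left cap's axis in its wing, 55 mm above the underside, 3 mm below the wing's top: a TCP height at which the fingertips just clear the round top. Pinch the wing across its 12 mm, or over its two ends, 50 mm apart; after a part of the turn it can be let go and taken again, it stays where it was left
- cap_left_wing (a point): end of the left cap's wing, 22 mm from its axis, 50 mm up. Turned the right way (right-hand thread: anticlockwise from above; left-hand: clockwise) the shut cap rises 3.1 mm per radian and comes straight off once turned 1.8 to 2.3 rad, the end stop. The wrong way it meets a firm stop at once: a tool twist of 0.3 rad meets 2 to 3 N m and the cap follows 0.17 rad at most
- outlet_left: the left gas outlet, fixed: grey foot 100 x 84 x 10 mm, brass pillar 53 mm across up to its collar at 64 mm, above it only the neck (26 mm high, 44 mm across) with a steep two-start thread, hidden under the cap. A yellow valve lever (shut, not needed) is low at the front, a copper pipe low at the back. Origin: centre of the foot's underside
- cap_right: the like cap of the right outlet, with the other thread hand; it stays shut. Its axes start parallel to the left cap's. Origin: centre of its underside
- cap_right_wing (a point): end of the right cap's wing, 22 mm from its axis and 50 mm above its underside
- outlet_right: the right gas outlet, fixed, same make as the left one. Origin: centre of the foot's underside
- squeeze_bottle: white squeeze bottle with a pointed nozzle, 58 mm across, 180 mm high; bystander; origin at its underside
- tape_roll: roll of black tape lying flat, 66 mm across, 18 mm high; bystander; origin at its underside
- spanner: steel spanner lying flat, 182 mm long; bystander; origin at its middle, underside
There are look-alikes about, which are no part of the job. What is shaped like the cap_left but red or turquoise is not meant.

How it is judged:
On the way:
1. the left cap has been turned about a quarter turn on its thread, still sitting on the neck (angle between the x axis of cap_left and the x axis of cap_right, either way round above 1.15 rad and angle between cap_left's own z axis and vertical below 0.2 rad and horizontal distance between cap_left and outlet_left below 0.006 m and height (world z) of cap_left between 0.0668 and 0.078 m), for 0.1 s.
At the end, for the whole second after the job is handed in: the left cap, unscrewed about its thread, is held still in the fingers, upright within 0.5 rad, at least 46 mm higher than it sat and within 100 mm of its outlet's axis; the right cap has not been moved or turned (its wing end within 12 mm of its start) (height (world z) of cap_left above 0.112 m and horizontal distance between cap_left and outlet_left below 0.1 m and angle between cap_left's own z axis and vertical below 0.5 rad and contact force between the fingers and cap_left above 2 N and linear speed of cap_left below 0.03 m/s and distance of cap_right_wing from where it was at the start of the episode below 0.012 m); the arm keeps its last pose, push and grip.
It fails at once if the left cap is forced the wrong way past its stop (turned over 0.5 rad without rising) (angle between the x axis of cap_left and the x axis of cap_right, either way round above 0.5 rad and height (world z) of cap_left below 0.0655 m).
It fails at once if the right outlet's cap is turned or moved (distance of cap_right_wing from where it was at the start of the episode above 0.012 m).
It fails at once if the squeeze bottle, the tape roll or the spanner is moved by more than 30 mm (distance of any of squeeze_bottle, tape_roll, spanner from where it was at the start of the episode above 0.03 m).
It also fails if it takes over 42 s, if anything falls off the work surface, if the arm or the gripper's body presses on something with over 40 N, if the wrist force passes 120 N, or if a joint passes its speed limit or range.

### The arm

A 7-joint arm with a two-finger parallel gripper is mounted at the origin on a cart in front of the work surface, level with it; the furniture and walls round the work are solid. World frame = base frame: x ahead of the robot, y to its left, z up, the work surface at z = 0. Lengths are in m, angles in rad, forces in N, time in s.
With the tool pointing down it reaches from about 0.4 to 0.925 m from the base axis. Payload 4.1 kg.
Tool frame: the origin (TCP) lies between the finger pads, 19 mm behind the fingertips; this is the grasp point; z points along the fingers, y is the line along which they close (so a half turn about z gives the same grasp; the last joint's range is limited). The gripper opens to 85 mm and grips with 20 to 120 N. Pads are 22 mm wide; open, the fingers measure 114 mm over their backs; the gripper's body (76 mm by 85 mm) begins 54 mm behind the grasp point. The pads swing forward as they close: fully open they stand 13 mm farther back than shut.
Start: joints at [-1.39, 0.398, 0.045, 1.537, -0.019, 1.207, -0.051], TCP at [0.179, 0.625, 0.25] pointing down, gripper open.
Joint ranges: [-2.82, 2.82], [-0.49, 2.23], [-1.37, 1.46], [0, 2.46], [-1.36, 4.5], [0.23, 2], [-2.94, 2.94]. Speed limits (rad/s): [2.57, 2.57, 3.14, 3.14, 3.14, 3.14, 3.14].

### API

Orientations are given as a unit quaternion [w, x, y, z].
In Python, from station import status, camera, ticket, finder gives the robot as it stands.
- The arm moves only by the tool arm_command, never from a script. Its argument "plan" is a list of rows, each a list of 2 entries, a list of its own where there are three numbers: the shift along the tool's x, y, z each as a share of 0.75 m, from -1 to 1, then the turn, a rotation vector about the tool's x, y, z each as a share of 60 degrees, from -1 to 1. In form: [[[tx, ty, tz], [wx, wy, wz]], ...]. A call has 1 to 5 rows; each row is the pose to reach, as a shift and turn from the pose commanded when the call began, along the tool's axes at that moment; what a row does not reach only later rows make up. A row lasts 1/12 s, in which the tool goes at most 41.7 mm and 7.16 degrees, less where a joint would pass 70% of its speed; a pose out of reach is approached as far as the arm can. A call with a number of a shift or a turn outside -1 to 1 is refused whole. A call with a gripper value outside its range is refused whole. "jaw" is the opening, from -1 (shut) to 1 (fully open), set as the call begins (left out, the last holds). The fingers move at their own pace and stop on an object; "grip_force" is the grip in N (left out, the last holds). Time passes only in rows, so rows that repeat a pose let the fingers close. It gives the time, the measured TCP pose, the force, the opening and the grip force at its end, in the units of the state.
- status.get_state(): the state, without advancing time (a new reading comes with each control period).
- camera(name): name is "scene" or "top" or "wrist"; returns a dict with "color" (420x560x3 uint8, blue, green, red), "camera_matrix" (3x3 intrinsics, pixels), "T" (4x4, takes a point from camera to world coordinates); the wrist camera has in their place "hand_eye" (4x4, takes a point from camera to tool coordinates, whose origin is the TCP and whose axes are the flange's). Camera axes: x right, y down, z forward; pixel columns grow to the right and rows downward; lengths in m; the calibration is good to about 2 mm. A picture is of the moment at which its call begins: read the wrist's pose just before it. There is no depth.
- ticket.job_done(): hands the job in; it is judged then, once.
Trained networks look in a picture, given as the dict that the camera call returned (one of the last four; its "shot" number tells which), for a name from the list of things; names that differ only in an ending like _2 or _b are one class to them, and where a whole thing is asked for, a point or a joint stands for the part that bears it (a point fixed in the world has none). Each returns a list of dicts, best first, with "confidence" (0 to 1); they miss things now and then, are a little off and sometimes report something else, mostly with a low value. They report only what shows in the picture. A call takes as long as a camera call. They do not tell look-alikes from the thing itself.
- finder.recognise(picture, thing): "box" ([left, top, right, bottom] in pixels, round what is visible of it).
The state is a dict: "time_s": time; "joints": joint angles; "qvel": joint speeds; "effort": joint torques, N m; "ee_pos": TCP position; "tcp_rot": TCP orientation; "contact_force": force on the tool from outside, world axes, zero at the start; "wrist_torque": the same for the moment, N m; "grip_width": opening from 0.0 (shut) to 1.0 (fully open); "gripper_force": force on a finger pad.
Only numpy, scipy, OpenCV 4.12 (cv2) and the standard library are available. Lean on these libraries where they do the work, as an engineer would, in place of code of your own. Each camera call takes 0.05 s, during which the arm holds its last target. There are 200 camera calls.

## Working session

There is one attempt and no reset: what is moved stays moved. The work goes in short steps, Python scripts to look and compute and a tool call to move; the robot and the scene stay as the last step left them, time stands still between calls to the robot, and variables do not carry over. Pictures are saved under pics/ and viewed, at most 10 in all, crops included, and the job is handed in when it is done.

Besides the shell and the picture viewer there is one more tool, called after "Call:" in YAML: its name, and indented under it one key for each argument. arm_command: Moves the arm, as the interface text tells. Its arguments: {"type":"object","properties":{"plan":{"type":"array","items":{"type":"array"}},"jaw":{"type":"number"},"grip_force":{"type":"number"}},"required":["plan"]}

```bash
ls; mkdir -p pics
cat > h.py <<'E'
import numpy as np, cv2
from station import status, camera, ticket, finder
from scipy.spatial.transform import Rotation as R
def st(): return status.get_state()
def tcpT():
    s=st(); q=s['tcp_rot']; T=np.eye(4); T[:3,:3]=R.from_quat([q[1],q[2],q[3],q[0]]).as_matrix(); T[:3,3]=s['ee_pos']; return T
def cam(n):
    T=tcpT(); p=camera(n)
    if n=='wrist': p['T']=T@np.array(p['hand_eye'])
    return p
def ray(p,uv):
    K=np.array(p['camera_matrix']); d=np.linalg.inv(K)@[uv[0],uv[1],1]; T=np.array(p['T']); d=T[:3,:3]@d; return T[:3,3],d/np.linalg.norm(d)
def atz(p,uv,z):
    o,d=ray(p,uv); return o+d*(z-o[2])/d[2]
def tri(r):
    A=sum(np.eye(3)-np.outer(d,d) for o,d in r); b=sum((np.eye(3)-np.outer(d,d))@o for o,d in r); x=np.linalg.solve(A,b)
    return x,[np.linalg.norm(np.cross(x-o,d)) for o,d in r]
def proj(p,X):
    T=np.linalg.inv(np.array(p['T'])); c=T[:3,:3]@X+T[:3,3]; u=np.array(p['camera_matrix'])@c; return u[:2]/u[2]
E
python3 - <<'E'
from h import *
s=st();print(s)
ims=[]
for n in ['scene','top']:
    p=cam(n); print(n,np.round(p['T'],3).tolist(),np.round(p['camera_matrix'],1).tolist())
    for t in ['cap_left','cap_left_wing','outlet_left','cap_right','squeeze_bottle','tape_roll','spanner']:
        for d in finder.recognise(p,t)[:5]: print(n,t,np.round(d['box']),round(d['confidence'],2))
    cv2.imwrite(f'pics/{n}0.png',p['color'])
E
```

```text
pics
{'time_s': 0.0, 'joints': array([-1.3899891 ,  0.39923105,  0.045059  ,  1.53786794, -0.01872225,
        1.20684491, -0.05072464]), 'qvel': array([ 0.00139355,  0.00156087,  0.00012354, -0.00152968,  0.00099   ,
       -0.00201411,  0.00163609]), 'effort': array([-8.38162214e-05, -4.75144780e+01,  1.36460356e+00, -2.54206663e+01,
        1.15685255e-02,  9.44122905e-03,  6.97340479e-07]), 'ee_pos': array([0.17933561, 0.62417216, 0.24894403]), 'tcp_rot': array([-7.24358913e-05,  1.39419609e-01,  9.90232923e-01, -9.61840012e-04]), 'contact_force': array([ 1.11083738, -0.27877394, -0.12682528]), 'wrist_torque': array([ 0.01552313,  0.00113246, -0.01372559]), 'gripper_force': 0.0, 'grip_width': 1.0026443718689546}
scene [[0.865, -0.367, 0.342, 0.085], [-0.502, -0.652, 0.568, -0.575], [0.015, -0.663, -0.748, 1.017], [0.0, 0.0, 0.0, 1.0]] [[491.2, 0.0, 276.7], [0.0, 491.2, 216.8], [0.0, 0.0, 1.0]]
scene cap_left [235. 176. 253. 198.] 0.72
scene cap_left [195. 223. 222. 247.] 0.72
scene cap_left [250. 224. 270. 249.] 0.7
scene cap_left_wing [195. 224. 216. 246.] 0.68
scene cap_left_wi
[... 295 characters left out ...]
203.] 0.53
scene tape_roll [322. 220. 342. 244.] 0.73
top [[-0.029, -0.997, 0.075, 0.448], [-0.999, 0.028, -0.017, 0.155], [0.015, -0.075, -0.997, 1.121], [0.0, 0.0, 0.0, 1.0]] [[381.8, 0.0, 277.1], [0.0, 381.8, 210.1], [0.0, 0.0, 1.0]]
top cap_left [218. 218. 239. 237.] 0.82
top cap_left [237. 269. 258. 283.] 0.61
top cap_left [268. 223. 284. 242.] 0.57
top cap_left_wing [239. 267. 258. 284.] 0.86
top cap_left_wing [217. 221. 240. 242.] 0.65
top cap_left_wing [265. 224. 285. 242.] 0.52
top outlet_left [208. 201. 254. 250.] 0.9
top cap_right [372. 214. 397. 237.] 0.94
top squeeze_bottle [144. 196. 170. 220.] 0.82
top tape_roll [286. 160. 312. 182.] 0.83
top spanner [359. 139. 411. 175.] 0.65
```

Run:
```python
import cv2
a=cv2.imread('pics/top0.png');b=cv2.imread('pics/scene0.png')
cv2.imwrite('pics/top0b.png',cv2.resize(a[120:320,130:430],(800,533),interpolation=cv2.INTER_CUBIC))
cv2.imwrite('pics/scene0b.png',cv2.resize(b[90:350,160:420],(600,600),interpolation=cv2.INTER_CUBIC))
```

```text
(no output)
```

View pics/top0b.png

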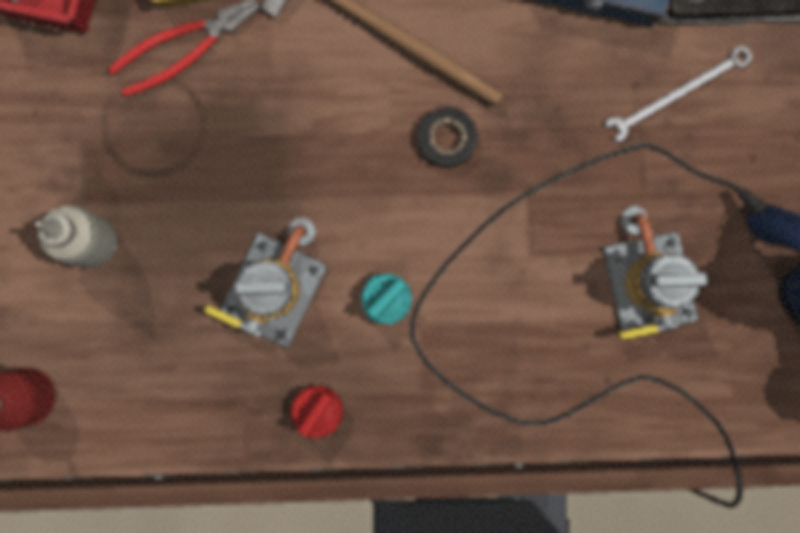

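View pics/scene0b.png

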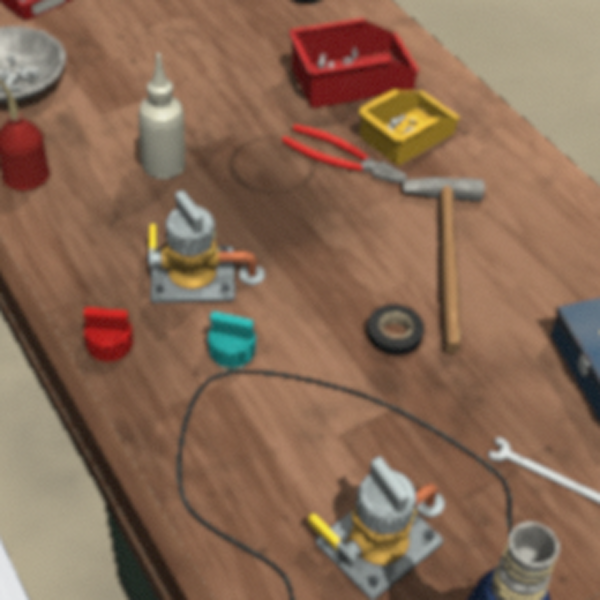

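The top crop shows three cap-shaped candidates on the left. Steel is at full-picture (229,228) on an outlet foot, turquoise at (275,232) and red at (249,274). Only the steel one is bare metal and sits on an outlet left of the other outlet (382,225), so it is cap_left. The scene crop agrees, with the steel cap at (243,188), and both wings run roughly along image-horizontal in the top view.

Run:
```python
from h import *
t=cam('top'); s=cam('scene')
# wing top centre, hand-read: top crop (265,286); scene crop wing top (187,208)
ut=np.array([130+265*.375,120+286*.375]); us=np.array([160+187*260/600,90+208*260/600])
print(tri([ray(t,ut),ray(s,us)]))
for z in (.11,.122): print(z,atz(t,ut,z),atz(s,us,z))
print('ends',[atz(t,(130+a*.375,120+b*.375),.122) for a,b in((238,288),(292,286))])
ur=np.array([130+678*.375,120+280*.375]);print('right',atz(t,ur,.122))
print('bottle',atz(t,(157,208),.1),'turq',atz(t,(275,232),.05),'red',atz(t,(249,274),.05))
T=tcpT();print(T); w=cam('wrist'); print(np.round(w['hand_eye'],3),w['camera_matrix'])
```

```text
(array([0.48065821, 0.26444093, 0.11782579]), [np.float64(0.0011860612946064384), np.float64(0.0011860612946065555)])
0.11 [0.48198425 0.26476895 0.11      ] [0.48303459 0.27229021 0.11      ]
0.122 [0.48158203 0.26346088 0.122     ] [0.47777277 0.26108624 0.122     ]
ends [array([0.48038988, 0.28985788, 0.122     ]), array([0.48081817, 0.23707834, 0.122     ])]
right [ 0.47573367 -0.14268101  0.122     ]
bottle [0.53927141 0.45768079 0.1       ] turq [0.46700895 0.14406415 0.05      ] red [0.35277728 0.21956019 0.05      ]
[[-9.61122721e-01  2.76121555e-01  3.82900718e-05  1.79482715e-01]
 [ 2.76121557e-01  9.61122701e-01  1.99593215e-04  6.24769537e-01]
 [ 1.83105316e-05  2.02406288e-04 -9.99999979e-01  2.50107517e-01]
 [ 0.00000000e+00  0.00000000e+00  0.00000000e+00  1.00000000e+00]]
[[ 0.    -0.956 -0.293  0.075]
 [ 1.     0.    -0.     0.   ]
 [ 0.001 -0.293  0.956 -0.125]
 [ 0.     0.     0.     1.   ]] [[314.20455994   0.         282.45116198]
 [  0.         314.20455994 211.37860587]
 [  0.           0.           1.        ]]
```

Call:
arm_command:
  plan:
    - [[-0.52,-0.35,0],[0,0,0.6]]
    - [[-0.52,-0.35,0],[0,0,0.6]]
    - [[-0.52,-0.35,0],[0,0,0.6]]
    - [[-0.52,-0.35,0],[0,0,0.6]]
    - [[-0.52,-0.35,0],[0,0,0.6]]
  jaw: 1

```text
time_s: 1.37
ee_pos: [0.3145, 0.4636, 0.2502]
tcp_rot: [-0.0, 0.44, 0.898, 0.0]
contact_force: [-0.6, 0.4, 0.3]
grip_width: 1.0
gripper_force: 0.0
```

```bash
cat >> h.py <<'E'
def move(P,yaz):
    "shift/turn shares to bring TCP to P with tool y at azimuth yaz, z down"
    T=tcpT(); y=np.array([np.cos(yaz),np.sin(yaz),0]);z=np.array([0,0,-1.]);M=np.c_[np.cross(y,z),y,z]
    r=R.from_matrix(T[:3,:3].T@M).as_rotvec()
    print('t',np.round(T[:3,:3].T@(np.array(P)-T[:3,3])/.75,4),'w',np.round(r/np.pi*3,4),'rows',np.linalg.norm(np.array(P)-T[:3,3])/.0417,np.linalg.norm(r)/.125)
E
python3 - <<'E'
from h import *
s=st();print(s['time_s'],s['ee_pos'],s['joints']); move([.481,.264,.25],0)
E
```

```text
1.3667 [0.31450776 0.4635816  0.25024666] [-1.24311829  0.24201204  0.2295977   1.75984645 -0.06003582  1.14585529
 -0.33504568]
t [-3.463e-01  1.210e-02  2.000e-04] w [ 4.000e-04 -5.000e-04  6.304e-01] rows 6.232822967543824 5.28163529361912
```

Call:
arm_command:
  plan:
    - [[-0.346,0.012,0],[0,0,0.63]]
    - [[-0.346,0.012,0],[0,0,0.63]]
    - [[-0.346,0.012,0],[0,0,0.63]]
    - [[-0.346,0.012,0],[0,0,0.63]]
    - [[-0.346,0.012,0],[0,0,0.63]]

```text
time_s: 1.78
ee_pos: [0.4488, 0.3043, 0.2504]
tcp_rot: [-0.0, 0.695, 0.719, 0.001]
contact_force: [1.1, 0.8, -0.4]
grip_width: 1.001
gripper_force: 0.0
```

Run:
```python
from h import *
s=st();print(s['time_s'],s['ee_pos'],s['joints'],s['qvel'].max()); move([.481,.264,.25],0)
```

```text
1.7833 [0.44879036 0.30433969 0.25043494] [-1.04486812  0.2204808   0.434897    1.80466041 -0.10228464  1.13736666
 -0.54109539] 0.5252119609655368
t [-0.0553  0.041   0.0005] w [ 0.0005 -0.001   0.0336] rows 1.2379631839233585 0.2815844300652994
```

Call:
arm_command:
  plan:
    - [[-0.055,0.041,0],[0,0,0.034]]
    - [[-0.055,0.041,0],[0,0,0.034]]
    - [[-0.055,0.041,0],[0,0,0.034]]
    - [[-0.055,0.041,0],[0,0,0.034]]

```text
time_s: 2.12
ee_pos: [0.4802, 0.266, 0.2501]
tcp_rot: [-0.0, 0.706, 0.709, 0.0]
contact_force: [-0.1, 0.7, 0.4]
grip_width: 1.002
gripper_force: 0.0
```

Run:
```python
from h import *
import pickle
w=cam('wrist'); s=st(); print(s['time_s'],s['ee_pos'],s['joints'])
for t in ['cap_left','cap_left_wing']:
    for d in finder.recognise(w,t)[:4]: print(t,np.round(d['box'],1),round(d['confidence'],2))
pickle.dump(w,open('wA.pkl','wb'));print(proj(w,np.array([.481,.264,.122])))
c=w['color']; cv2.imwrite('pics/wA.png',c)
```

```text
2.1667 [0.47942226 0.2673604  0.24993011] [-0.97746382  0.23759464  0.46530219  1.79008175 -0.11778732  1.14117896
 -0.46710894]
cap_left [138.1 192.3 201.9 242. ] 0.93
cap_left [255.4 162.7 312.8 231. ] 0.88
cap_left [250.1 250.2 295.9 304.2] 0.55
cap_left [376.5 318.5 388.1 339.3] 0.2
cap_left_wing [256.1 162.3 316.3 228.2] 0.95
cap_left_wing [140.4 194.8 201.2 240.3] 0.64
cap_left_wing [251.6 250.1 296.5 306.1] 0.57
[283.43352848 210.81679791]
```

View pics/wA.png

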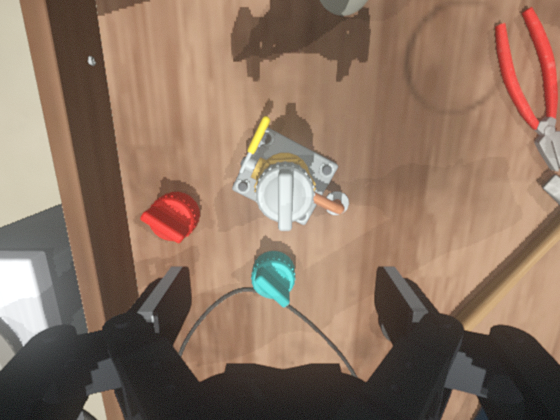

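The steel wing runs from about (285,170) to (286,230), nearly straight up the picture. Turquoise (273,278) and red (170,216) are apart from it.

Run:
```python
from h import *
import pickle
w=pickle.load(open('wA.pkl','rb'))
for z in (.118,.122): print(z,atz(w,(286,200),z),atz(w,(285,171),z),atz(w,(286,230),z))
move([.480,.267,.17],0)
```

```text
0.118 [0.48313758 0.27235317 0.118     ] [0.48212695 0.29701946 0.118     ] [0.48334348 0.24534158 0.118     ]
0.122 [0.48308694 0.27341836 0.122     ] [0.48209205 0.29770056 0.122     ] [0.48328964 0.24682736 0.122     ]
t [-0.0016  0.0015  0.1064] w [-0.0008 -0.0007  0.0089] rows 1.9148374945060784 0.07486281689870458
```

Call:
arm_command:
  plan:
    - [[0,0.003,0.1],[0,0,0]]
    - [[0,0.003,0.1],[0,0,0]]
    - [[0,0.003,0.1],[0,0,0]]
    - [[0,0.003,0.1],[0,0,0]]
    - [[0,0.003,0.1],[0,0,0]]

```text
time_s: 2.68
ee_pos: [0.483, 0.2674, 0.1765]
tcp_rot: [0.0, 0.705, 0.71, 0.001]
contact_force: [1.4, 0.3, 1.0]
grip_width: 1.0
gripper_force: 0.0
```

Run:
```python
from h import *
import pickle
w=cam('wrist'); s=st(); print(s['time_s'],s['ee_pos'],w['T'][:3,3])
for t in ['cap_left','cap_left_wing']:
    for d in finder.recognise(w,t)[:3]: print(t,np.round(d['box'],1),round(d['confidence'],2))
pickle.dump(w,open('wB.pkl','wb'));u=proj(w,np.array([.481,.268,.122]));print(u)
c=w['color']; cv2.imwrite('pics/wB.png',cv2.resize(c[110:310,180:400],(660,600),interpolation=cv2.INTER_CUBIC))
```

```text
2.7333 [0.48355168 0.26742803 0.1771717 ] [0.48217015 0.34202991 0.30140709]
cap_left [244.6 179.8 317.8 272.3] 0.8
cap_left [237.9 280.4 292.2 352. ] 0.59
cap_left [ 96.5 210.8 180.5 278.2] 0.58
cap_left_wing [238.5 282.1 296.  354.9] 0.79
cap_left_wing [ 97.2 212.5 180.5 278.1] 0.69
cap_left_wing [244.8 177.3 320.7 272.6] 0.65
[279.13621565 241.44298043]
```

View pics/wB.png

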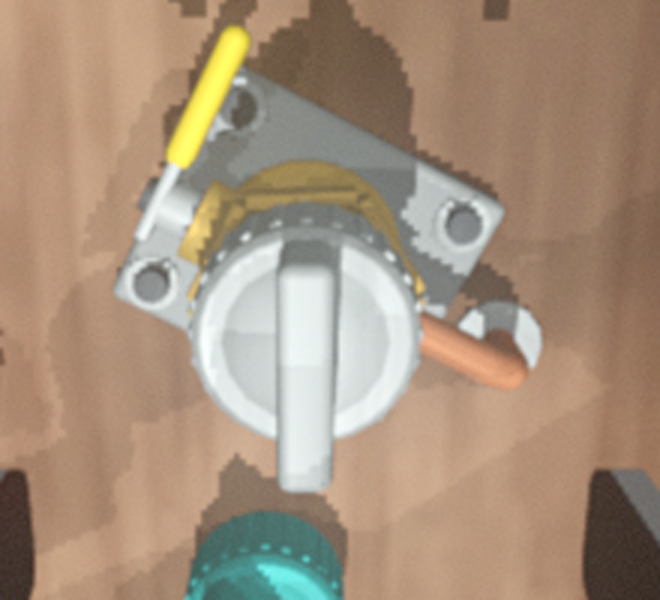

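Run:
```python
from h import *
import pickle
A=pickle.load(open('wA.pkl','rb'));B=pickle.load(open('wB.pkl','rb'))
for z in (.116,.119,.122): 
  e=[atz(B,u,z) for u in ((282.2,198.3),(281.3,273.3))]; print(z,e,np.mean(e,0),np.linalg.norm(e[0]-e[1]))
print('skirt',atz(B,(281.7,223.3),.096))
print('triAB',tri([ray(A,(285,171)),ray(B,(282.2,198.3))]),tri([ray(A,(286,230)),ray(B,(281.3,273.3))]))
t=cam('top'); print('top cen',proj(t,np.array([.483,.270,.122])))
s=st(); print(s['ee_pos'])
```

```text
0.116 [array([0.48271323, 0.29383688, 0.116     ]), array([0.48247159, 0.24301778, 0.116     ])] [0.48259241 0.26842733 0.116     ] 0.050819682128153625
0.119 [array([0.48270444, 0.29461668, 0.119     ]), array([0.48246671, 0.24461985, 0.119     ])] [0.48258558 0.26961827 0.119     ] 0.04999738862474065
0.122 [array([0.48269565, 0.29539647, 0.122     ]), array([0.48246184, 0.24622193, 0.122     ])] [0.48257875 0.2708092  0.122     ] 0.049175095121327735
skirt [0.48254867 0.27079142 0.096     ]
triAB (array([0.48224746, 0.30195309, 0.14712392]), [np.float64(0.0003754327791060916), np.float64(0.00037543277910603054)]) (array([0.48284426, 0.24840685, 0.12616022]), [np.float64(0.000390509660241966), np.float64(0.0003905096602418928)])
top cen [226.85500097 226.77924876]
[0.48347729 0.26687628 0.17694259]
```

Run:
```python
from h import *
import pickle
A=pickle.load(open('wA.pkl','rb'));t=cam('top')
H=np.array(A['hand_eye']);q={'T':H,'camera_matrix':A['camera_matrix']}
for x in(-.011,0,.011):print([np.round(proj(q,np.array([x,s*.0425,.006])),1).tolist() for s in(-1,1)])
for P in ([.4826,.245,.122],[.4826,.295,.122],[.4826,.240,.122],[.4826,.290,.122]): print(proj(t,np.array(P)))
a=cv2.resize(t['color'][205:255,200:260],(600,500),interpolation=cv2.INTER_CUBIC)
b=cv2.resize(A['color'][240:350,140:430],(600,228),interpolation=cv2.INTER_CUBIC)
cv2.imwrite('pics/c1.png',np.vstack([a[:370],b]))
```

```text
[[193.6, 302.9], [371.5, 302.9]]
[[191.7, 282.4], [373.4, 282.4]]
[[189.6, 261.0], [375.5, 261.0]]
[236.44795148 226.65541198]
[217.25983098 227.20982171]
[238.36495791 226.60002318]
[219.18012162 227.15433801]
```

View pics/c1.png

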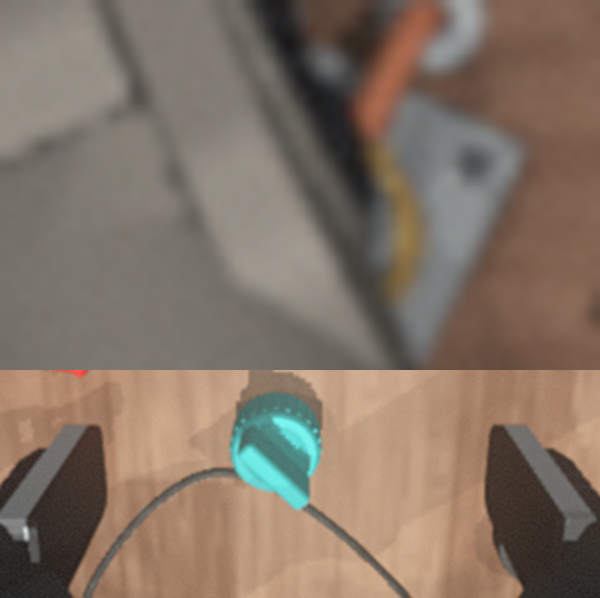

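Run:
```python
from h import *
a=cv2.imread('pics/top0.png'); g=a.mean(2)
print(np.round(g[222:234,212:246]).astype(int))
cv2.imwrite('pics/c2.png',np.hstack([cv2.resize(a[205:255,205:255],(400,400),interpolation=cv2.INTER_NEAREST),cv2.resize(cv2.imread('pics/scene0.png')[165:215,220:270],(400,400),interpolation=cv2.INTER_NEAREST)]))
```

```text
[[ 46  49  47  46  50  55  55  70  96 125 147 154 153 156 156 154 153 152
  149 149 151 152 151 146 131 114 108 108 108 110 118 130 138 134]
 [ 46  50  48  50  52  54  61  83 113 135 145 144 146 148 150 149 150 148
  147 146 148 150 147 148 142 127 114 113 108 112 122 135 144 140]
 [ 49  47  49  50  51  56  69  97 125 142 142 142 146 149 149 147 143 142
  143 144 145 145 142 140 143 131 109 101 105 110 124 138 142 142]
 [ 51  49  50  54  53  63  86 117 135 143 142 144 148 153 150 148 145 143
  143 145 147 146 144 143 140 129 113  98 105 109 118 137 142 141]
 [ 48  49  50  50  54  75 111 140 150 150 152 152 157 159 161 161 159 157
  159 160 159 159 160 156 143 120 109 103 109 108 113 133 141 143]
 [ 47  48  50  52  59  83 124 160 167 164 164 165 164 166 165 166 168 166
  167 166 166 169 168 167 148 118 105 108 114 106 115 130 141 142]
 [ 47  47  47  52  66  85 122 158 164 164 164 163 163 164 161 162 161 161
  163 160 161 160 162 159 143 117 106 112 116 109 116 129 140 142]
 [ 43  49  50  61  70  85 111 138 146 144 143 143 142 139 139 139 141 142
  142 140 139 139 141 139 130 117 110 109 117 109 115 128 136 141]
 [ 46  46  53  66  78  83  92 105 119 125 119 119 119 120 121 123 128 127
  131 134 134 136 135 131 131 124 111 103 109 109 115 126 130 135]
 [ 45  44  57  72  79  81  82  96 120 134 131 125 129 127 132 136 139 142
  145 148 148 151 146 145 141 126 105  94 101 104 117 124 125 126]
 [ 45  47  61  74  82  81  81  88 115 138 141 138 135 134 139 142 147 149
  152 151 152 151 150 148 137 118 101  94 101 107 118 124 124 120]
 [ 48  51  65  74  83  84  80  80  99 126 141 141 138 135 137 141 144 147
  149 149 149 150 150 143 125 106 106 102 103 115 123 125 122 112]]
```

View pics/c2.png

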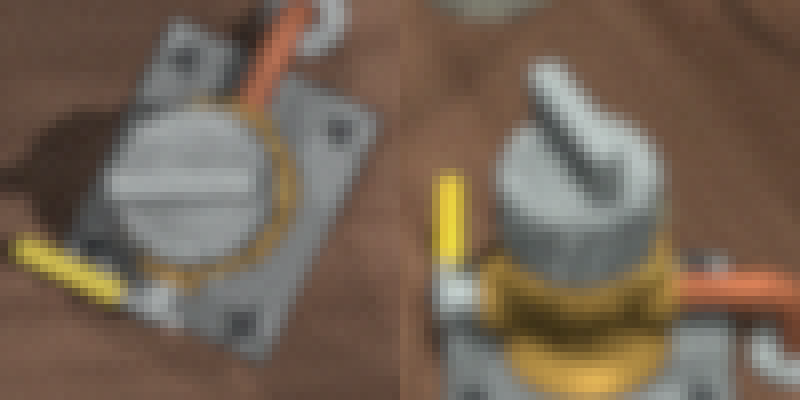

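Run:
```python
from h import *
import pickle
t=cam('top');s=cam('scene');B=pickle.load(open('wB.pkl','rb'))
rt=ray(t,(227.2,227.3)); rs=ray(s,(241.6,179.6)); rb=ray(B,(281.8,234.5))
print(tri([rt,rs]),tri([rb,rs]),tri([rt,rs,rb])); print(proj(s,np.array([.4825,.2945,.122])),proj(s,np.array([.4825,.2445,.122])))
move([.4825,.2695,.120],0);x=st();print(x['time_s'],x['joints'])
```

```text
(array([0.48260563, 0.26963447, 0.11438332]), [np.float64(0.00082089608194956), np.float64(0.000820896081949617)]) (array([0.48299547, 0.26944056, 0.11426548]), [np.float64(0.00039103363997495025), np.float64(0.00039103363997486466)]) (array([0.48261256, 0.2696322 , 0.11438537]), [np.float64(0.0008280727160389229), np.float64(0.0008137237376055292), np.float64(1.475137293560696e-05)])
[236.80860403 171.82276153] [245.60925423 183.41730939]
t [ 0.0041 -0.0006  0.0746] w [ 0.0012 -0.0012  0.0053] rows 1.3437108103002864 0.04630588632849026
3.0333 [-0.95160215  0.31898399  0.45151813  1.86976091 -0.16518477  0.98757907
 -0.42324748]
```

Call:
arm_command:
  plan:
    - [[0.004,0,0.04],[0,0,0]]
    - [[0.004,0,0.075],[0,0,0]]
    - [[0.004,0,0.075],[0,0,0]]
    - [[0.004,0,0.075],[0,0,0]]
  jaw: -0.2

```text
time_s: 3.37
ee_pos: [0.4817, 0.2685, 0.1182]
tcp_rot: [-0.0, 0.705, 0.709, -0.001]
contact_force: [0.5, -0.5, 0.2]
grip_width: 0.457
gripper_force: 0.0
```

Run:
```python
from h import *
w=cam('wrist');move([.4825,.2695,.120],0);x=st();print(x)
cv2.imwrite('pics/wC.png',w['color'])
```

```text
t [ 0.0007 -0.0005 -0.0007] w [ 0.0005 -0.0001  0.0049] rows 0.019892888602537677 0.0415754382839937
{'time_s': 3.4167, 'joints': array([-0.93054984,  0.39391755,  0.42835872,  1.91538364, -0.20895828,
        0.87513335, -0.39132722]), 'qvel': array([-2.72472523e-03, -2.07181682e-02,  9.34268792e-03, -2.38604336e-02,
       -2.18578815e-03, -5.21899519e-03,  2.36542634e-05]), 'effort': array([-1.35069969e-01, -3.77536833e+01,  4.55195859e+00, -1.95350200e+01,
       -7.00838689e-03,  7.64238532e-02,  1.84745419e-03]), 'ee_pos': array([0.48289004, 0.26901334, 0.11945305]), 'tcp_rot': array([1.47356703e-04, 7.05274689e-01, 7.08934099e-01, 1.86140907e-04]), 'contact_force': array([-0.15240617, -0.33629714,  1.09660137]), 'wrist_torque': array([ 0.01207224, -0.07775052,  0.01568158]), 'gripper_force': 0.0, 'grip_width': 0.40048193059941883}
```

View pics/wC.png

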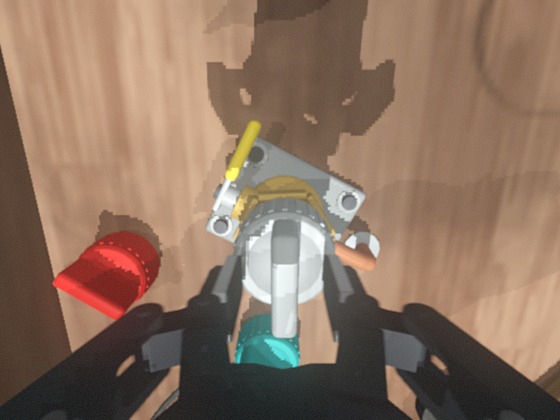

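The fingers straddle the wing (285, 230–335), centred on it, so I close the gripper.

Call:
arm_command:
  plan:
    - [[0,0,0],[0,0,0]]
    - [[0,0,0],[0,0,0]]
    - [[0,0,0],[0,0,0]]
    - [[0,0,0],[0,0,0]]
    - [[0,0,0],[0,0,0]]
  jaw: -1
  grip_force: 60

```text
time_s: 3.83
ee_pos: [0.4836, 0.2696, 0.1203]
tcp_rot: [0.0, 0.705, 0.709, 0.002]
contact_force: [-0.6, -0.4, 6.0]
grip_width: 0.123
gripper_force: 62.8
```

Run:
```python
from h import *
x=st();print(x['time_s'],x['grip_width'],x['gripper_force'],x['ee_pos'],x['contact_force'],x['wrist_torque'],x['joints'])
```

```text
3.8333 0.12338598095879634 62.784926891326904 [0.48355632 0.26962825 0.12026702] [-0.62868959 -0.40644084  6.04072537] [-0.05564611  0.12276008  0.00601113] [-0.93062969  0.3928664   0.42844282  1.91461433 -0.20949176  0.87432841
 -0.3909656 ]
```

Call:
arm_command:
  plan:
    - [[0,0,0],[0,0,0.1]]
    - [[0,0,0],[0,0,0.19]]
    - [[0,0,0],[0,0,0.19]]
    - [[0,0,0],[0,0,0.19]]

```text
time_s: 4.17
ee_pos: [0.4833, 0.2692, 0.1202]
tcp_rot: [0.001, 0.769, 0.639, 0.001]
contact_force: [-0.2, -1.1, 7.6]
grip_width: 0.118
gripper_force: 83.2
```

Run:
```python
from h import *
x=st();T=tcpT();print(x['time_s'],x['grip_width'],x['ee_pos'],x['contact_force'],x['wrist_torque'],x['joints'],'yaz',np.arctan2(T[1,1],T[0,1]))
```

```text
4.1667 0.11809058079732883 [0.48331862 0.26916552 0.12019435] [-0.17087198 -1.07652536  7.55195619] [-0.46537913  0.17875665  1.77865456] [-0.96656322  0.40010767  0.47309739  1.91544038 -0.2295663   0.87769372
 -0.56299202] yaz -0.1849169514156016
```

Clockwise meets 1.8 N m, which is the stop. I go back and try anticlockwise a little.

Call:
arm_command:
  plan:
    - [[0,0,0],[0,0,-0.1]]
    - [[0,0,0],[0,0,-0.19]]
    - [[0,0,-0.0005],[0,0,-0.29]]
    - [[0,0,-0.001],[0,0,-0.38]]
    - [[0,0,-0.001],[0,0,-0.38]]

```text
time_s: 4.58
ee_pos: [0.4836, 0.27, 0.1211]
tcp_rot: [0.0, 0.63, 0.777, 0.002]
contact_force: [-2.4, 0.8, 7.2]
grip_width: 0.126
gripper_force: 62.9
```

```bash
cat > s.py <<'E'
from h import *
x=st();T=tcpT();print(x['time_s'],x['grip_width'],x['ee_pos'],'F',x['contact_force'],'M',x['wrist_torque'],'q',x['joints'],'yaz',np.arctan2(T[1,1],T[0,1]),'tilt',T[2,2])
E
python3 s.py
```

```text
4.5833 0.12634271551114892 [0.4835581  0.27000054 0.12110437] F [-2.35582827  0.75841368  7.17657241] M [0.13437672 0.16652252 0.13699829] q [-0.89422155  0.38530601  0.38180953  1.91289109 -0.18518394  0.8737531
 -0.21119205] yaz 0.20762864922976412 tilt -0.9999934188350903
```

Call:
arm_command:
  plan:
    - [[0,0,-0.0005],[0,0,-0.115]]
    - [[0,0,-0.001],[0,0,-0.23]]
    - [[0,0,-0.0015],[0,0,-0.345]]
    - [[0,0,-0.002],[0,0,-0.46]]
    - [[0,0,-0.0025],[0,0,-0.57]]

```text
time_s: 5.0
ee_pos: [0.4837, 0.27, 0.1229]
tcp_rot: [0.001, 0.373, 0.928, 0.002]
contact_force: [0.5, 0.1, 4.9]
grip_width: 0.126
gripper_force: 62.6
```

```bash
python3 s.py
```

```text
5.0 0.12562630172685174 [0.48369471 0.27001838 0.12287922] F [0.48403962 0.09755503 4.86619163] M [ 0.04973124 -0.03377095 -0.14387564] q [-0.79160173  0.36937414  0.2528596   1.90875926 -0.11903365  0.8739129
  0.32744089] yaz 0.8063199687300768 tilt -0.9999925827566691
```

Call:
arm_command:
  plan:
    - [[0,0,-0.0005],[0,0,-0.115]]
    - [[0,0,-0.001],[0,0,-0.23]]
    - [[0,0,-0.0015],[0,0,-0.345]]
    - [[0,0,-0.002],[0,0,-0.46]]
    - [[0,0,-0.0025],[0,0,-0.57]]

```text
time_s: 5.42
ee_pos: [0.484, 0.2699, 0.1247]
tcp_rot: [0.002, 0.084, 0.996, 0.001]
contact_force: [1.0, 1.1, 2.6]
grip_width: 0.124
gripper_force: 62.5
```

Call:
arm_command:
  plan:
    - [[0,0,0],[0,0,0]]
    - [[0,0,0],[0,0,0]]
    - [[0,0,0],[0,0,0]]
    - [[0,0,0],[0,0,0]]

```text
time_s: 5.75
ee_pos: [0.4842, 0.2698, 0.1248]
tcp_rot: [0.002, 0.088, 0.996, 0.001]
contact_force: [1.7, 0.7, 5.3]
grip_width: 0.129
gripper_force: 62.8
```

```bash
python3 s.py
```

```text
5.75 0.12886097554673073 [0.48417899 0.2698331  0.12476795] F [1.65034405 0.67126786 5.33163228] M [ 0.05618166 -0.2458207   0.08000615] q [-0.69271443  0.35950338  0.13090235  1.90435344 -0.05942546  0.87698087
  0.86291665] yaz 1.3951914506584224 tilt -0.99999011130194
```

Call:
arm_command:
  plan:
    - [[0,0,-0.0005],[0,0,-0.115]]
    - [[0,0,-0.001],[0,0,-0.23]]
    - [[0,0,-0.0015],[0,0,-0.345]]
    - [[0,0,-0.002],[0,0,-0.46]]
    - [[0,0,-0.002],[0,0,-0.46]]

```text
time_s: 6.17
ee_pos: [0.4838, 0.2705, 0.1261]
tcp_rot: [0.002, -0.154, 0.988, 0.001]
contact_force: [1.2, 1.0, 6.4]
grip_width: 0.129
gripper_force: 62.8
```

```bash
python3 s.py
```

```text
6.1667 0.12914662356870044 [0.48379202 0.27054123 0.12613292] F [1.15449515 1.0243041  6.40096197] M [ 0.53705127 -0.13932382 -0.01341092] q [-0.61252906  0.35501432  0.03174568  1.90101266 -0.01553782  0.88127926
  1.30657235] yaz 1.879505324305124 tilt -0.9999893759855787
```

Still free; a bit more, watching the torque.

Call:
arm_command:
  plan:
    - [[0,0,-0.0005],[0,0,-0.1]]
    - [[0,0,-0.001],[0,0,-0.2]]
    - [[0,0,-0.001],[0,0,-0.2]]
    - [[0,0,-0.001],[0,0,-0.2]]

```text
time_s: 6.5
ee_pos: [0.4833, 0.2706, 0.1268]
tcp_rot: [0.002, -0.254, 0.967, 0.001]
contact_force: [0.8, 1.9, 7.1]
grip_width: 0.123
gripper_force: 62.9
```

```bash
python3 s.py
```

```text
6.5 0.12322572705648432 [0.48333294 0.27063001 0.12683952] F [0.75074697 1.93842396 7.11693208] M [ 0.62373373 -0.05474161  0.04700535] q [-0.5797592   0.3537089  -0.00884134  1.89968817  0.00243664  0.88458593
  1.49421604] yaz 2.083806740707838 tilt -0.999992741010358
```

Call:
arm_command:
  plan:
    - [[0,0,-0.004],[0,0,0]]
    - [[0,0,-0.008],[0,0,0]]
    - [[0,0,-0.008],[0,0,0]]

```text
time_s: 6.75
ee_pos: [0.4817, 0.2696, 0.1309]
tcp_rot: [-0.0, -0.255, 0.967, 0.0]
contact_force: [0.9, 3.5, -4.6]
grip_width: 0.127
gripper_force: 61.3
```

```bash
python3 s.py
```

```text
6.75 0.12656834442819928 [0.48171446 0.2695684  0.13091635] F [ 0.87580392  3.48257755 -4.55544525] M [ 0.98353372 -0.26825137  0.00189983] q [-0.58006938  0.34764932 -0.00866812  1.8977023   0.00261512  0.89695402
  1.49754748] yaz 2.087399684910113 tilt -0.9999993418513585
```

Call:
arm_command:
  plan:
    - [[0,0,-0.006],[0,0,0]]
    - [[0,0,-0.012],[0,0,0]]
    - [[0,0,-0.012],[0,0,0]]

```text
time_s: 7.0
ee_pos: [0.4818, 0.2685, 0.1405]
tcp_rot: [-0.001, -0.256, 0.967, -0.0]
contact_force: [0.3, 0.3, -0.6]
grip_width: 0.121
gripper_force: 61.7
```

```bash
python3 s.py
```

```text
7.0 0.12097777372119498 [0.48177725 0.26853644 0.1405444 ] F [ 0.33326217  0.26123433 -0.64519677] M [0.29838755 0.03181683 0.05010956] q [-0.5797046   0.33562574 -0.00796404  1.88971938  0.00367702  0.91836139
  1.49908041] yaz 2.0885434038606667 tilt -0.9999977488586691
```

Call:
arm_command:
  plan:
    - [[0,0,-0.015],[0,0,0]]
    - [[0,0,-0.03],[0,0,0]]
    - [[0,0,-0.045],[0,0,0]]
    - [[0,0,-0.06],[0,0,0]]
    - [[0,0,-0.075],[0,0,0]]

```text
time_s: 7.42
ee_pos: [0.4827, 0.2687, 0.1984]
tcp_rot: [0.0, -0.256, 0.967, -0.0]
contact_force: [0.7, -0.4, -4.1]
grip_width: 0.125
gripper_force: 61.4
```

Call:
arm_command:
  plan:
    - [[0,0,0],[0,0,0]]
    - [[0,0,0],[0,0,0]]
    - [[0,0,0],[0,0,0]]
    - [[0,0,0],[0,0,0]]

```text
time_s: 7.75
ee_pos: [0.4819, 0.2687, 0.196]
tcp_rot: [-0.001, -0.256, 0.967, -0.0]
contact_force: [-0.4, -0.1, -3.7]
grip_width: 0.127
gripper_force: 61.4
```

```bash
python3 s.py
python3 - <<'E'
from h import *
w=cam('wrist');s=cam('scene')
cv2.imwrite('pics/end.png',np.hstack([cv2.resize(w['color'],(400,300)),cv2.resize(s['color'][110:260,160:360],(400,300))]))
E
```

```text
7.75 0.12687362951323236 [0.48188787 0.26869498 0.19600648] F [-0.42056712 -0.13318299 -3.69914592] M [-0.03144325 -0.00991096 -0.01695405] q [-0.5807649   0.27346707 -0.00650204  1.8360094   0.0020212   1.0337863
  1.50140231] yaz 2.089464604751839 tilt -0.9999986158278932
```

View pics/end.png

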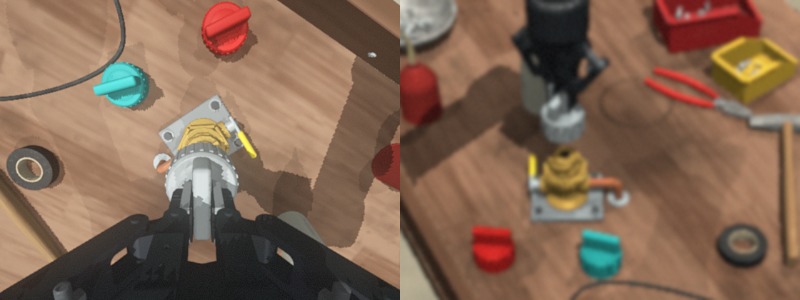

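The cap is in the fingers, upright, above the bare brass neck (scene view at (563,125), neck at (568,160)). The wrist carries 3.7 N, about the cap's weight. I hand the job in.

```bash
python3 -c "
from station import ticket
print(ticket.job_done())"
```

```text
the job is handed in; nothing more can be done
None
```

The left cap came off anticlockwise (right-hand thread) and was held upright over its outlet, about 75 mm above where it sat, when I handed the job in at about 8 s; the judge returned no verdict.

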